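# Fetch the ring blank from under the soldering grate with the reacher

## Task

The brass ring blank has slipped under the soldering grate, where the gap is too low for a hand. Take the reacher by its handle and trigger, put its open jaws around the ring, squeeze the trigger so that the jaws close on it, draw it out between the jaws until it stands well clear in front of the grate, then let go of the reacher so that it is left lying on the bench with its jaws open. Leave the copper slug and the plaster lump where they are, and touch the ring only with the reacher.

Things in the scene. Friction and masses are not known exactly. Their poses are not given: they have to be found in the camera images.
- reacher_grip (a point): Centre of the loose reacher's grip, 34 mm above the bench; x along the tool to the jaws, y to the trigger, z up. 50 mm across, for a grasp from above: flat black handle face 25 mm to -y, flat red trigger face 25 mm to +y, both 40 mm long, tops 56 mm high. Tool 195 mm long, 0.22 kg, balanced within 50 mm ahead of here. Equal closing of both fingers shifts it to +y by half the trigger's travel.
- reacher_jaws (a point): Point midway between the reacher's two rubber jaw pads, 155 mm ahead (+x) of the grip point, 15 mm above the bench; same axes. Pads are 22 mm long and tall; tips end 10 mm past this point, the black head 48 mm before it. Open, they leave 53 mm between them and measure 72 mm outside; the trigger closes both evenly.
- trigger (a joint): Travel of the reacher's trigger (m): 0 released, jaws 53 mm apart; 0.003, jaws 45 mm apart (squeezed so far, the tool can be lifted and carried); about 0.009, jaws shut on the ring; 0.014, end. A spring opens it again: 5 N at 0, 11 N at the end. A 30 N grip shuts the jaws firmly on the ring.
- ring_center (a point): Centre of the brass (gold-coloured) ring blank: a short tube 28 mm outside, 19 mm inside, 26 mm tall, about 70 g, standing on end on the bench under the grate, 30 to 45 mm behind its front edge; this point is 13 mm above the bench. Neighbours' centres are 75 mm or more away.
- grate_edge (a point): Middle of the front edge (robot's side) of the steel soldering grate, at bench level; x points inwards under the grate, y along the edge, z up. A wire top 320 mm wide and 120 mm deep, fixed on four thin corner legs, underside 54 mm and top 62 mm above the bench; the front is open between the legs.
- copper_slug: Bystander under the grate: a solid red-brown copper disc 28 mm across and 18 mm tall; origin at the centre of its underside.
- plaster_lump: Bystander under the grate: a white plaster block 28 x 26 mm, 22 mm tall; origin at the centre of its underside.
There are look-alikes about, which are no part of the job. Leave any green look-alike of the part that bears ring_center alone.

How it is judged:
On the way, in this order (a step that is already met when the one before it is completed fails the run):
1. the reacher's jaws are squeezed shut on the ring under the grate (value of joint trigger above 0.006 m and horizontal distance between reacher_jaws and ring_center below 0.02 m and contact force between reacher and ring_blank above 0.5 N and x of ring_center in the frame of grate_edge above 0.005 m), for 0.2 s.
2. the ring is drawn out in front of the grate, still between the squeezed jaws (value of joint trigger above 0.006 m and horizontal distance between reacher_jaws and ring_center below 0.022 m and x of ring_center in the frame of grate_edge below -0.02 m), for 0.1 s.
At the end, for the whole second after the job is handed in: The ring stands upright (within 10 deg) and at rest on the bench, its centre 20 mm or more out from the front edge; the reacher lies flat and at rest, trigger released (within 3 mm); the copper slug and plaster lump are within 15 mm of where they began (x of ring_center in the frame of grate_edge below -0.02 m and height (world z) of ring_center between 0.008 and 0.02 m and angle between each of ring_center, reacher_grip's own z axis and vertical below 0.17 rad and linear speed of each of ring_blank, reacher below 0.02 m/s and value of joint trigger below 0.003 m and height (world z) of reacher_grip below 0.045 m and distance of each of copper_slug, plaster_lump from where it was at the start of the episode below 0.015 m); the robot touches nothing.
It fails at once if the copper slug is shifted by more than 15 mm (distance of copper_slug from where it was at the start of the episode above 0.015 m).
It fails at once if the plaster lump is shifted by more than 15 mm (distance of plaster_lump from where it was at the start of the episode above 0.015 m).
It fails at once if the gripper's fingers touch the ring (contact force between the fingers and ring_blank above 0.5 N).
It also fails if it takes over 40 s, if anything falls off the work surface, if the arm or the gripper's body presses on something with over 40 N, if the wrist force passes 120 N, or if a joint passes its speed limit or range.

## Robot

A 7-joint arm with a two-finger parallel gripper is mounted at the origin on the work surface. World frame = base frame: x ahead of the robot, y to its left, z up, the work surface at z = 0. Lengths are in m, angles in rad, forces in N, time in s.
With the tool pointing down it reaches from about 0.4 to 0.85 m from the base axis. Payload 10.4 kg.
Tool frame: the origin (TCP) lies at the very end of the fingers, on their centre line; the grasp point (between the pads) lies 19 mm behind it; z points along the fingers, y is the line along which they close (so a half turn about z gives the same grasp; the last joint's range is limited). The gripper opens to 87 mm and grips with 3 to 60 N. Pads are 19 mm wide; open, the fingers measure 117 mm over their backs; the gripper's body (75 mm by 190 mm) begins 51 mm behind the grasp point.
Start: joints at [-1.37, 0.332, -0.065, 1.46, 0.022, 1.35, -0.088], TCP at [0.139, 0.609, 0.223] pointing down, gripper open.
Joint ranges: [-2.6, 2.6], [-0.5, 2.12], [-1.47, 1.34], [0.16, 2.42], [-1.27, 4.41], [0.06, 2.06], [-2.6, 2.6]. Speed limits (rad/s): [2.22, 2.22, 2.79, 2.79, 3.14, 3.14, 3.14].

## Interface

Orientations are given as a unit quaternion [x, y, z, w].
In Python, from bench import * gives the robot as it stands.
- The arm moves only by the tool step_arm, never from a script. Its arguments are lists of equal length, an entry for each row: "delta_pos": the shift along the world's x, y, z in units of 25 mm (1.0 is 25 mm), a list of three; "turn": the turn about the world's z in units of 0.12 rad (1.0 is 0.12 rad). In form: {"delta_pos": [[tx, ty, tz], ...], "turn": [turn, ...]}. A call has 1 to 12 rows; each row shifts and turns the commanded pose from where the row before left it; what a row does not reach is not made up. A row lasts 1/10 s, in which the tool goes at most 50 mm and 8.59 degrees, less where a joint would pass 70% of its speed; a pose out of reach is approached as far as the arm can. A call with a number of a shift or a turn outside -1 to 1 is refused whole. A call with a gripper value outside its range is refused whole. "grip" is the closure, from 0 (fully open) to 1 (shut), set as the call begins (left out, the last holds). The fingers move at their own pace and stop on an object; "newtons" is the grip in N (left out, the last holds). Time passes only in rows, so rows that do not move let the fingers close. It gives the time, the measured TCP pose, the force, the opening and the grip force at its end, in the units of the state.
- read_state(): the state, without advancing time (a new reading comes with each control period).
- camera(name): name is "scene" or "top" or "wrist"; returns a dict with "image" (400x640x3 uint8, red, green, blue), "z_map" (400x640 float32, m along the optical axis (not along the pixel's ray), 0 where there is no reading), "mtx" (3x3 intrinsics, pixels), "view" (4x4, takes a point from world to camera coordinates). Camera axes: x right, y up, looking along -z (the intrinsics and any distortion apply to the point x, -y, -z); pixel columns grow to the right and rows downward; lengths in m; the calibration is good to about 2 mm. A picture is of the moment at which its call begins.
- close_job(): hands the job in; it is judged then, once.
The state is a dict: "time": time; "joint_positions": joint angles; "joint_vel": joint speeds; "joint_torque": joint torques, N m; "ee_pos": TCP position; "eef_rot": TCP orientation; "ft_force": force on the tool from outside, world axes, zero at the start; "torque": the same for the moment, N m; "width": finger opening in m; "grip_force": force on a finger pad.
Only numpy, scipy, OpenCV 4.12 (cv2) and the standard library are available. Lean on these libraries where they do the work, as an engineer would, in place of code of your own. Each camera call takes 0.05 s, during which the arm holds its last target. There are 200 camera calls.

## Working session

There is one attempt and no reset: what is moved stays moved. The work goes in short steps, Python scripts to look and compute and a tool call to move; the robot and the scene stay as the last step left them, time stands still between calls to the robot, and variables do not carry over. Pictures are saved under pics/ and viewed, at most 10 in all, crops included, and the job is handed in when it is done.

Besides the shell and the picture viewer there is one more tool, called in YAML: its name, and indented under it one key for each argument. step_arm: Moves the arm, as the interface text tells. Shifts and turns lie within -1 to 1; 1 stands for 25 mm of shift or 0.12 rad of turn. Its arguments: {"type":"object","properties":{"delta_pos":{"type":"array"},"turn":{"type":"array"},"grip":{"type":"number"},"newtons":{"type":"number"}},"required":["delta_pos","turn"]}

```bash
mkdir -p pics; cat > h.py <<'E'
import numpy as np, cv2
from bench import *
def snap(n,f):
    c=camera(n); cv2.imwrite(f'pics/{f}.png',cv2.cvtColor(c['image'],cv2.COLOR_RGB2BGR)); np.savez(f'pics/{f}.npz',**c); return c
def world(c):
    z=c['z_map'];K=c['mtx'];v,u=np.mgrid[:z.shape[0],:z.shape[1]]
    p=np.stack([(u-K[0,2])/K[0,0]*z,-(v-K[1,2])/K[1,1]*z,-z,np.ones_like(z)],-1)
    return (p@np.linalg.inv(c['view']).T)[...,:3]
E
python3 - <<'E'
from h import *
snap('top','top0');snap('scene','scene0')
s=read_state();print(s['time'],s['ee_pos'],s['eef_rot'],s['width'],s['ft_force'])
E
```

```text
0.1 [0.13866052 0.60907203 0.22183034] [ 1.11655449e-01  9.93746780e-01 -6.30850977e-04 -2.61989286e-05] 0.08699152664902783 [ 0.11113744  0.09124037 -0.10567529]
```

View pics/top0.png

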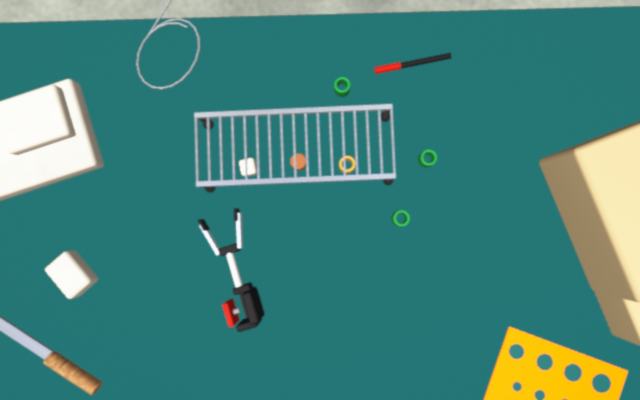

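View pics/scene0.png

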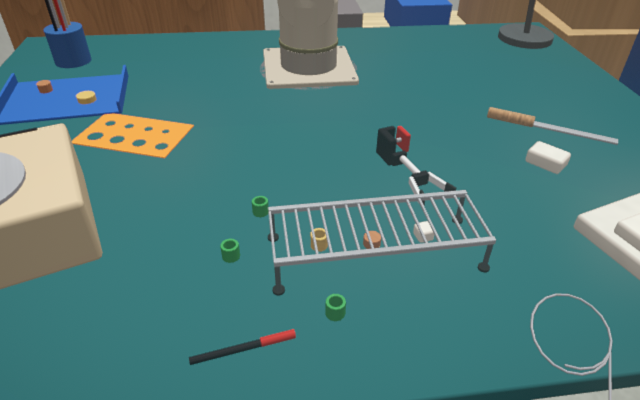

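The top view shows the reacher with its grip near (242,308), its trigger on the left side and its jaws near (220,215). Under the grate are the ring at (347,164), the slug at (298,161) and the plaster at (248,167). The grate's front edge runs from (197,185) to (395,178).

```bash
python3 - <<'E'
from h import *
c=np.load('pics/top0.npz');W=world(c);im=c['image'].astype(int)
R,G,B=im[...,0],im[...,1],im[...,2]
def px(u,v):print((u,v),W[v,u].round(4))
for p in [(320,200),(197,185),(395,179),(296,182),(347,155),(298,161),(248,167),(204,223),(238,214),(230,250)]:px(*p)
def rep(n,m,box):
    u0,v0,u1,v1=box;k=np.zeros_like(m);k[v0:v1,u0:u1]=m[v0:v1,u0:u1]
    P=W[k];print(n,len(P),P.mean(0).round(4),np.median(P,0).round(4),P.min(0).round(4),P.max(0).round(4))
rep('ring',(R>150)&(G>100)&(B<120)&(W[...,2]<.04),(330,145,365,182))
rep('slug',(R>150)&(G<130)&(W[...,2]<.04),(280,145,315,178))
rep('plas',(R>190)&(G>190)&(B>170)&(W[...,2]<.04),(235,150,262,180))
rep('trig',(R>150)&(G<80),(215,295,245,335))
rep('trigtop',(R>150)&(G<80)&(W[...,2]>.05),(215,295,245,335))
dk=(R<60)&(G<60)&(B<60)
rep('handle',dk&(W[...,2]>.05),(225,280,270,335))
rep('head',dk&(W[...,2]>.01),(217,240,245,258))
rep('jawL',dk&(W[...,2]>.01),(195,212,212,235))
rep('jawR',dk&(W[...,2]>.01),(228,203,245,226))
for n,box in (('h',(215,280,270,335)),):
    u0,v0,u1,v1=box
    m=dk[v0:v1,u0:u1]&(W[v0:v1,u0:u1,2]>.05); P=W[v0:v1,u0:u1][m][:,:2].astype(np.float32); print(cv2.minAreaRect(P))
    m=((R>150)&(G<80))[v0:v1,u0:u1]&(W[v0:v1,u0:u1,2]>.05); P=W[v0:v1,u0:u1][m][:,:2].astype(np.float32); print(cv2.minAreaRect(P))
big=cv2.resize(im[180:345,180:270].astype(np.uint8)[...,::-1],None,fx=3.5,fy=3.5,interpolation=cv2.INTER_CUBIC);cv2.imwrite('pics/crop.png',big)
E
```

```text
(320, 200) [ 0.6213 -0.0073 -0.001 ]
(197, 185) [0.6453 0.1877 0.062 ]
(395, 179) [ 0.6557 -0.1393 -0.0013]
(296, 182) [0.6472 0.0287 0.0594]
(347, 155) [ 0.6994 -0.0561  0.0008]
(298, 161) [0.6877 0.0285 0.0188]
(248, 167) [0.6783 0.1134 0.0242]
(204, 223) [0.5846 0.19   0.0209]
(238, 214) [0.5988 0.1317 0.0213]
(230, 250) [0.5383 0.145  0.0242]
ring 121 [ 0.6807 -0.0554  0.0214] [ 0.6812 -0.058   0.0257] [ 0.6671 -0.0668 -0.001 ] [ 0.6939 -0.0414  0.0291]
slug 21 [0.685  0.0276 0.0138] [0.6822 0.0235 0.0178] [ 0.6746  0.0166 -0.0014] [0.7017 0.0445 0.0208]
plas 190 [0.6796 0.1158 0.0209] [0.6794 0.1136 0.0221] [ 6.652e-01  1.020e-01 -3.000e-04] [0.6945 0.1344 0.0251]
trig 137 [0.4375 0.141  0.0545] [0.4371 0.1404 0.0561] [ 0.4146  0.1322 -0.0006] [0.4564 0.1638 0.0596]
trigtop 133 [0.4378 0.1404 0.0562] [0.4373 0.1404 0.0561] [0.4194 0.1322 0.052 ] [0.4564 0.1489 0.0596]
handle 345 [0.4419 0.1043 0.0618] [0.4385 0.1048 0.0549] [ 0.4122 -0.0313  0.05  ] [0.5775 0.1276 0.6974]
head 36 [0.5425 0.145  0.0243] [0.5425 0.1441 0.0244] [0.5378 0.1324 0.0203] [0.5481 0.1615 0.0265]
jawL 48 [0.5824 0.19   0.0229] [0.5828 0.19   0.0245] [0.5742 0.1843 0.0136] [0.5898 0.1976 0.0289]
jawR 20 [0.6015 0.1345 0.0252] [0.6038 0.1353 0.0257] [0.5903 0.1323 0.0173] [0.6072 0.1362 0.0281]
((0.5040010213851929, 0.05853021889925003), (0.04721786454319954, 0.22726759314537048), 51.02564239501953)
((0.4375723898410797, 0.14087271690368652), (0.03850551322102547, 0.009095409885048866), 15.695212364196777)
```

View pics/crop.png

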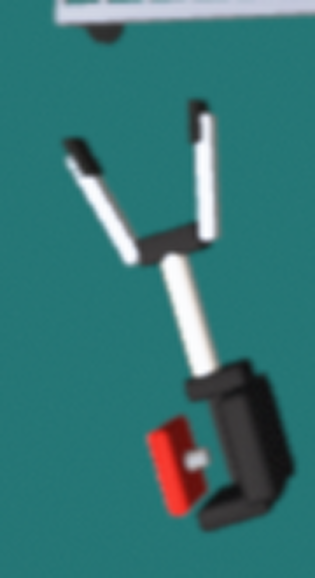

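The handle and trigger tops are at 0.055–0.056 m and the jaw spacing fits the given sizes, so the reacher estimate holds together. Grip is at about (0.443, 0.1205), yaw about 0.27. Ring is at (0.680, -0.055), about 31 mm behind the edge. I'll go above the grip first.

step_arm:
  delta_pos:
    - [0.5,-0.8,0]
    - [0.5,-0.8,0]
    - [0.5,-0.8,0]
    - [0.5,-0.8,0]
    - [0.5,-0.8,0]
    - [0.5,-0.8,0]
    - [0.5,-0.8,0]
    - [0.5,-0.8,0]
    - [0.5,-0.8,0]
    - [0.5,-0.8,0]
    - [0.5,-0.8,0]
    - [0.5,-0.8,0]
  turn: [0.17,0.17,0.17,0.17,0.17,0.17,0.17,0.17,0.17,0.17,0.17,0.17]
  grip: 0

```text
time: 1.3
ee_pos: [0.289, 0.3684, 0.2223]
eef_rot: [-0.011, 1.0, -0.0, -0.0]
ft_force: [0.1, 0.2, 0.2]
width: 0.0868
grip_force: 0.0
```

step_arm:
  delta_pos:
    - [0.5,-0.8,0]
    - [0.5,-0.8,0]
    - [0.5,-0.8,0]
    - [0.5,-0.8,0]
    - [0.5,-0.8,0]
    - [0.5,-0.8,0]
    - [0.5,-0.8,0]
    - [0.5,-0.8,0]
    - [0.5,-0.8,0]
    - [0.5,-0.8,0]
    - [0.6,-0.9,0]
    - [0.5,-0.8,0]
  turn: [0.17,0.17,0.17,0.17,0.17,0.17,0.17,0.17,0.17,0.17,0.17,0.17]

```text
time: 2.5
ee_pos: [0.4416, 0.1257, 0.2224]
eef_rot: [-0.133, 0.991, -0.0, -0.0]
ft_force: [1.2, -0.1, -0.2]
width: 0.0872
grip_force: 0.0
```

step_arm:
  delta_pos:
    - [0,0,0]
    - [0,0,0]
    - [0,0,0]
  turn: [0,0,0]

```text
time: 2.8
ee_pos: [0.4407, 0.1277, 0.2224]
eef_rot: [-0.133, 0.991, 0.0, -0.0]
ft_force: [0.2, 0.1, 0.2]
width: 0.0868
grip_force: 0.0
```

```bash
python3 - <<'E'
from h import *
c=snap('wrist','w1');W=world(c)
im=c['image'].astype(int);R,G,B=im[...,0],im[...,1],im[...,2]
m=(R>130)&(G<80)&(W[...,2]>.05)&(W[...,2]<.065)
P=W[m][:,:2].astype(np.float32);print('trig',len(P),cv2.minAreaRect(P),P.mean(0))
m=(R<70)&(G<70)&(B<70)&(W[...,2]>.05)&(W[...,2]<.065)&(abs(W[...,0]-.44)<.06)&(abs(W[...,1]-.11)<.06)
P=W[m][:,:2].astype(np.float32);print('hand',len(P),cv2.minAreaRect(P),P.mean(0))
s=read_state();print(s['time'],s['ee_pos'],s['eef_rot'])
E
```

```text
trig 265 ((0.4357459843158722, 0.1395268738269806), (0.040199823677539825, 0.00833924300968647), 16.253446578979492) [0.43460914 0.13918513]
hand 630 ((0.43940842151641846, 0.11386680603027344), (0.055953413248062134, 0.03826445713639259), 15.005975723266602) [0.44004986 0.10534999]
2.85 [0.44069984 0.12778733 0.22243473] [-1.33166323e-01  9.91093685e-01  6.59202794e-05 -1.82400639e-04]
```

View pics/w1.png

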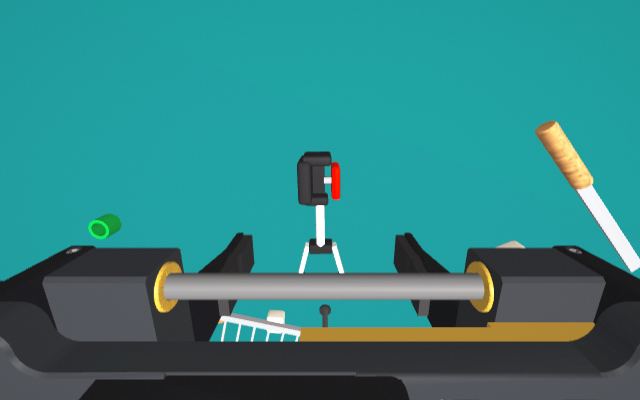

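The wrist view shows the handle at (312,180) and the trigger at (336,181), midway between the fingers. The trigger gives the grip at (0.442, 0.120), yaw 16°. I'll correct by 8 mm and go down.

step_arm:
  delta_pos:
    - [0.06,-0.31,0]
    - [0,0,-1]
    - [0,0,-1]
    - [0,0,-1]
    - [0,0,-1]
    - [0,0,-1]
    - [0,0,-1]
    - [0,0,-0.75]
    - [0,0,-0.75]
    - [0,0,-0.75]
    - [0,0,0]
    - [0,0,0]
  turn: [0.1,0,0,0,0,0,0,0,0,0,0,0]

```text
time: 4.05
ee_pos: [0.4427, 0.119, 0.0167]
eef_rot: [-0.139, 0.99, -0.0, -0.0]
ft_force: [-0.8, 0.2, 1.1]
width: 0.0868
grip_force: 0.0
```

step_arm:
  delta_pos:
    - [0,0,0]
    - [0,0,0]
    - [0,0,0]
    - [0,0,0]
    - [0,0,0]
    - [0,0,0]
    - [0,0,0]
    - [0,0,0]
  turn: [0,0,0,0,0,0,0,0]
  grip: 0.465
  newtons: 20

```text
time: 4.85
ee_pos: [0.443, 0.1186, 0.0165]
eef_rot: [-0.138, 0.99, -0.0, 0.0]
ft_force: [-0.4, -4.4, 5.6]
width: 0.0472
grip_force: 8.2
```

step_arm:
  delta_pos:
    - [0,0,0]
    - [0,0,0]
    - [0,0,0]
    - [0,0,0.2]
    - [0,0,0.2]
    - [0,0,0.2]
    - [0,0,0]
    - [0,0,0]
  turn: [0,0,0,0,0,0,0,0]
  grip: 0.477

```text
time: 5.65
ee_pos: [0.4427, 0.1194, 0.0315]
eef_rot: [-0.139, 0.99, 0.0, 0.0]
ft_force: [0.1, 0.3, -1.4]
width: 0.0457
grip_force: 6.8
```

```bash
cat > look.py <<'E'
from h import *
import sys
f=sys.argv[1];c=snap('top',f);W=world(c)
im=c['image'].astype(int);R,G,B=im[...,0],im[...,1],im[...,2]
u0,v0,u1,v1=[int(a) for a in sys.argv[2:6]]
cv2.imwrite(f'pics/{f}c.png',cv2.resize(im[v0:v1,u0:u1].astype(np.uint8)[...,::-1],None,fx=4,fy=4,interpolation=cv2.INTER_CUBIC))
def blobs(n,m,a=6):
    k=np.zeros(m.shape,np.uint8);k[v0:v1,u0:u1]=m[v0:v1,u0:u1]
    N,L,S,C=cv2.connectedComponentsWithStats(k)
    for i in range(1,N):
        if S[i,4]>=a:P=W[L==i];print(n,S[i,4],C[i].round(),P.mean(0).round(4),P.min(0).round(4),P.max(0).round(4))
Z=W[...,2]
blobs('dark',(R<60)&(G<60)&(B<60)&(Z>.008)&(Z<.05))
blobs('white',(R>170)&(G>170)&(B>170)&(Z>.008)&(Z<.05),15)
blobs('gold',(R>140)&(G>95)&(B<120)&(G<R)&(Z>.012)&(Z<.04))
s=read_state();print(s['time'],s['ee_pos'],s['width'],s['grip_force'],s['ft_force'])
E
python3 look.py t2 170 130 330 290
```

```text
dark 6 [208. 188.] [0.6445 0.1831 0.0175] [0.6439 0.1815 0.0089] [0.6452 0.1852 0.0246]
dark 19 [233. 214.] [0.5994 0.1399 0.0221] [0.5887 0.1377 0.0159] [0.6057 0.1421 0.0249]
dark 48 [208. 224.] [0.5834 0.1835 0.0201] [0.5741 0.1792 0.0094] [0.5914 0.19   0.0264]
dark 112 [229. 250.] [0.5381 0.1467 0.0269] [0.5281 0.1311 0.0166] [0.5467 0.1611 0.0303]
dark 19 [243. 287.] [0.4779 0.1196 0.038 ] [0.475  0.1122 0.0295] [0.4811 0.1287 0.0406]
white 75 [243. 167.] [0.6791 0.123  0.0221] [0.6655 0.1184 0.0173] [0.693  0.1284 0.025 ]
white 104 [251. 166.] [0.6797 0.1091 0.0221] [0.6671 0.102  0.017 ] [0.6944 0.1146 0.0251]
white 127 [238. 232.] [0.5683 0.1327 0.0209] [0.5413 0.1268 0.0147] [0.599  0.138  0.0264]
white 100 [213. 242.] [0.5526 0.1751 0.0213] [0.5301 0.165  0.0163] [0.5743 0.1876 0.0259]
white 203 [233. 270.] [0.5053 0.1385 0.0308] [0.4761 0.1277 0.0147] [0.5337 0.1544 0.0361]
gold 122 [300. 161.] [0.6878 0.0246 0.0182] [0.6748 0.0166 0.0121] [0.7016 0.032  0.0215]
gold 17 [292. 161.] [0.6885 0.0396 0.0186] [0.6812 0.0387 0.0158] [0.6971 0.0407 0.0203]
5.7 [0.44274717 0.11934588 0.03134719] 0.045614869838907196 6.786206689250847 [ 0.85634276 -0.33649359 -1.84327762]
```

View pics/t2c.png

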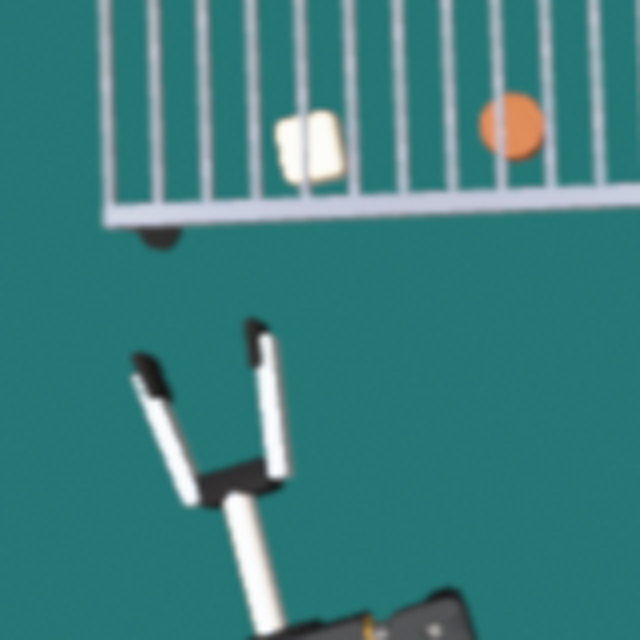

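The jaws are still at bench height while the grip is raised, so the tool is nose-heavy and has pitched. The jaws at (208,224) and (233,214) lie as expected relative to the TCP. I'll set it back down flat and slide it along the bench.

step_arm:
  delta_pos:
    - [0,0,-0.2]
    - [0,0,-0.2]
    - [0,0,-0.16]
    - [0,0,0]
    - [0.03,-0.4,0]
    - [0.03,-0.5,0]
    - [0.03,-0.5,0]
    - [0.03,-0.5,0]
    - [0.03,-0.5,0]
    - [0.03,-0.5,0]
    - [0.03,-0.5,0]
    - [0.03,-0.5,0]
  turn: [0,0,0,0,-0.15,-0.15,-0.15,-0.15,-0.15,-0.15,-0.15,-0.15]

```text
time: 6.9
ee_pos: [0.4487, 0.0206, 0.0173]
eef_rot: [-0.066, 0.998, 0.0, 0.0]
ft_force: [-0.1, 0.6, -2.4]
width: 0.0456
grip_force: 6.8
```

step_arm:
  delta_pos:
    - [0.03,-0.5,0]
    - [0.03,-0.5,0]
    - [0.03,-0.5,0]
    - [0.03,-0.5,0]
    - [0.03,-0.5,0]
    - [0.03,-0.45,0]
    - [0.03,-0.4,0]
    - [0,0,0]
    - [0,0,0]
    - [0,0,0]
  turn: [-0.15,-0.15,-0.15,-0.15,-0.15,-0.1,0,0,0,0]

```text
time: 7.9
ee_pos: [0.4539, -0.0615, 0.0173]
eef_rot: [-0.016, 1.0, 0.0, -0.0]
ft_force: [-0.4, 0.1, -2.1]
width: 0.0459
grip_force: 6.8
```

```bash
python3 look.py t3 270 130 420 280
```

```text
dark 19 [361. 205.] [ 0.6094 -0.0769  0.0258] [ 0.6015 -0.0788  0.0215] [ 0.6181 -0.0752  0.0288]
dark 6 [332. 204.] [ 0.6133 -0.0292  0.026 ] [ 0.6109 -0.03    0.0245] [ 0.6159 -0.0283  0.0274]
dark 90 [349. 238.] [ 0.5557 -0.0553  0.0249] [ 0.5501 -0.0676  0.0218] [ 0.5602 -0.0439  0.028 ]
dark 39 [355. 278.] [ 0.4887 -0.0645  0.0274] [ 0.4869 -0.0742  0.0191] [ 0.4912 -0.0492  0.0305]
white 124 [362. 223.] [ 0.5798 -0.0782  0.0205] [ 0.5528 -0.0842  0.0082] [ 0.6101 -0.0726  0.0275]
white 103 [335. 225.] [ 0.5779 -0.033   0.0209] [ 0.5518 -0.0391  0.0177] [ 0.6094 -0.0248  0.0233]
white 222 [350. 259.] [ 0.5191 -0.057   0.024 ] [ 0.4901 -0.0631  0.0179] [ 0.5482 -0.0518  0.0281]
gold 121 [300. 161.] [0.688  0.0244 0.0185] [0.6745 0.0165 0.015 ] [0.702  0.0318 0.0224]
gold 17 [292. 161.] [0.6885 0.0396 0.0182] [0.681  0.0387 0.0161] [0.6965 0.0408 0.0199]
gold 75 [350. 163.] [ 0.6808 -0.0608  0.0242] [ 0.6672 -0.067   0.0126] [ 0.6937 -0.0532  0.0294]
gold 28 [341. 164.] [ 0.6794 -0.0444  0.0248] [ 0.6704 -0.0466  0.0143] [ 0.6885 -0.0415  0.0292]
7.95 [ 0.45392868 -0.06142562  0.01726831] 0.04552377940909785 6.834862126135022 [-0.04271871 -0.41322211 -1.37853479]
```

View pics/t3c.png

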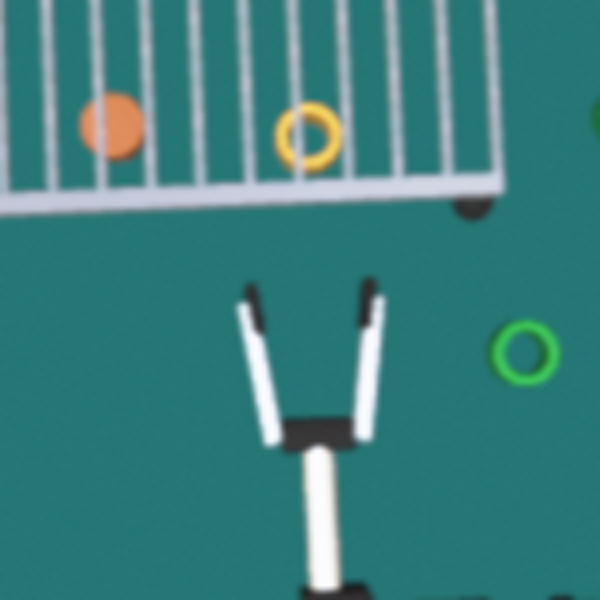

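Jaws are lying flat, centred at (0.609, -0.053). The ring is straight ahead at (0.6805, -0.0543), shown at crop pixel (308,136). I'll slide in 71 mm and squeeze.

step_arm:
  delta_pos:
    - [0.28,-0.01,0]
    - [0.29,-0.01,0]
    - [0.29,-0.01,0]
    - [0.29,-0.01,0]
    - [0.29,-0.01,0]
    - [0.29,-0.01,0]
    - [0.29,-0.01,0]
    - [0.29,-0.01,0]
    - [0.29,-0.01,0]
    - [0.25,0,0]
    - [0,0,0]
    - [0,0,0]
  turn: [0,0,0,0,0,0,0,0,0,0,0,0]

```text
time: 9.15
ee_pos: [0.525, -0.0644, 0.0172]
eef_rot: [-0.016, 1.0, -0.0, -0.0]
ft_force: [0.4, -0.3, -2.5]
width: 0.0456
grip_force: 6.8
```

```bash
python3 look.py t4 270 120 420 270; python3 - <<'E'
from h import *
snap('scene','s4')
E
```

```text
dark 18 [362. 163.] [ 0.6808 -0.0802  0.0256] [ 0.6723 -0.0822  0.0207] [ 0.6895 -0.0783  0.0272]
dark 93 [350. 196.] [ 0.6256 -0.0586  0.0246] [ 0.6189 -0.0723  0.0213] [ 0.6308 -0.0453  0.029 ]
white 32 [364. 169.] [ 0.671  -0.084   0.0211] [ 0.6629 -0.0874  0.0173] [ 0.6818 -0.0802  0.0267]
white 63 [338. 189.] [ 0.6375 -0.0382  0.0201] [ 0.6227 -0.0422  0.0145] [ 0.6519 -0.034   0.0225]
white 69 [362. 188.] [ 0.6384 -0.0797  0.02  ] [ 0.6238 -0.0834  0.0109] [ 0.6535 -0.076   0.0235]
white 120 [351. 209.] [ 0.6035 -0.0597  0.0237] [ 0.5883 -0.0653  0.0192] [ 0.6205 -0.0549  0.0268]
gold 122 [300. 161.] [0.6879 0.0244 0.0186] [0.6743 0.0163 0.0161] [0.7017 0.0318 0.0212]
gold 17 [292. 161.] [0.6885 0.0396 0.0185] [0.6812 0.0386 0.017 ] [0.6968 0.0408 0.0204]
gold 74 [350. 163.] [ 0.6809 -0.0608  0.0243] [ 0.6672 -0.0671  0.0129] [ 0.6936 -0.0532  0.0289]
gold 28 [341. 164.] [ 0.6794 -0.0444  0.0246] [ 0.6705 -0.0466  0.0153] [ 0.6886 -0.0414  0.0284]
9.2 [ 0.52486283 -0.06436171  0.01720067] 0.04581222110263518 6.840654287871075 [ 0.7334219  -0.22327024 -2.66007107]
```

View pics/t4c.png

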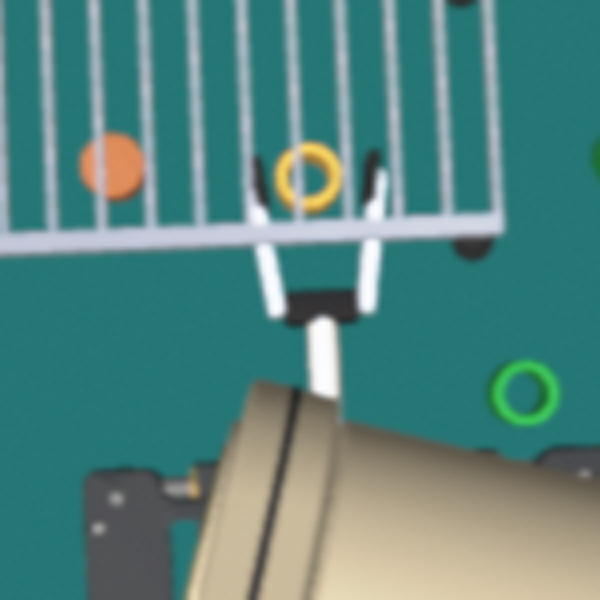

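The ring (crop pixel 310,177) now stands between the pads (258,180 and 374,175). Next is squeezing at 30 N.

step_arm:
  delta_pos:
    - [0,0,0]
    - [0,0,0]
    - [0,0,0]
    - [0,0,0]
    - [0,0,0]
    - [0,0,0]
    - [0,0,0]
    - [0,0,0]
    - [0,0,0]
    - [0,0,0]
  turn: [0,0,0,0,0,0,0,0,0,0]
  grip: 0.7
  newtons: 30

```text
time: 10.25
ee_pos: [0.5252, -0.0643, 0.0173]
eef_rot: [-0.016, 1.0, 0.0, -0.0]
ft_force: [0.2, -0.5, -1.9]
width: 0.0399
grip_force: 30.0
```

```bash
python3 look.py t5 270 120 420 270
```

```text
dark 93 [348. 196.] [ 0.6258 -0.0557  0.0245] [ 0.619  -0.0688  0.0218] [ 0.6309 -0.0436  0.0271]
white 28 [359. 168.] [ 0.6731 -0.076   0.0213] [ 0.6629 -0.0773  0.0176] [ 0.6839 -0.0733  0.0272]
white 28 [335. 170.] [ 0.6702 -0.0349  0.0203] [ 0.6621 -0.0378  0.0181] [ 0.681  -0.0328  0.0252]
white 61 [337. 189.] [ 0.6379 -0.0371  0.0202] [ 0.623  -0.0405  0.0139] [ 0.6519 -0.034   0.0235]
white 69 [359. 188.] [ 0.6385 -0.0754  0.0204] [ 0.6242 -0.0784  0.0145] [ 0.6527 -0.0724  0.0248]
white 116 [349. 209.] [ 0.604  -0.0569  0.0236] [ 0.5884 -0.0621  0.0186] [ 0.619  -0.0518  0.0272]
gold 124 [300. 161.] [0.6877 0.0245 0.0185] [0.6745 0.0165 0.0144] [0.7016 0.0318 0.0218]
gold 17 [292. 161.] [0.6884 0.0395 0.0188] [0.6807 0.0386 0.0148] [0.6968 0.0409 0.0215]
gold 74 [350. 164.] [ 0.6806 -0.0608  0.0249] [ 0.6673 -0.0669  0.0131] [ 0.6933 -0.053   0.0291]
gold 31 [341. 164.] [ 0.6794 -0.0442  0.0247] [ 0.6704 -0.0468  0.0158] [ 0.6881 -0.0413  0.0284]
10.3 [ 0.52521069 -0.06429446  0.0173294 ] 0.03963298498427859 29.991432730384986 [-0.98071053 -0.52458836 -2.09355584]
```

Width is 40 mm, so the trigger is at about 10 mm and the force is 30 N: shut on the ring. Drawing out.

step_arm:
  delta_pos:
    - [-0.15,0,0]
    - [-0.3,-0.01,0]
    - [-0.3,-0.01,0]
    - [-0.3,-0.01,0]
    - [-0.3,-0.01,0]
    - [-0.3,-0.01,0]
    - [-0.3,-0.01,0]
    - [-0.3,-0.01,0]
    - [-0.3,-0.01,0]
    - [-0.3,-0.01,0]
    - [-0.3,-0.01,0]
    - [-0.2,0,0]
  turn: [0,0,0,0,0,0,0,0,0,0,0,0]

```text
time: 11.5
ee_pos: [0.4407, -0.0669, 0.0173]
eef_rot: [-0.016, 1.0, 0.0, -0.0]
ft_force: [1.0, 0.4, -2.3]
width: 0.0399
grip_force: 30.0
```

step_arm:
  delta_pos:
    - [-0.05,0,0]
    - [0,0,0]
    - [0,0,0]
    - [0,0,0]
  turn: [0,0,0,0]

```text
time: 11.9
ee_pos: [0.4403, -0.0668, 0.0173]
eef_rot: [-0.016, 1.0, -0.0, -0.0]
ft_force: [-0.7, -0.6, -2.5]
width: 0.0397
grip_force: 30.0
```

```bash
python3 look.py t6 270 150 420 300
```

```text
dark 12 [359. 213.] [ 0.5971 -0.0732  0.0259] [ 0.5882 -0.0735  0.0243] [ 0.6049 -0.0718  0.0274]
dark 95 [351. 246.] [ 0.5421 -0.0587  0.0246] [ 0.5362 -0.0707  0.0221] [ 0.5467 -0.0455  0.0269]
dark 148 [357. 289.] [ 0.4699 -0.0668  0.0279] [ 0.4591 -0.0826  0.008 ] [ 0.4776 -0.0507  0.0496]
white 127 [362. 231.] [ 0.567  -0.0775  0.0203] [ 0.5393 -0.0811  0.0084] [ 0.5983 -0.0739  0.0279]
white 105 [339. 233.] [ 0.564  -0.0388  0.0203] [ 0.5382 -0.0423  0.0178] [ 0.5958 -0.0347  0.0228]
white 224 [352. 267.] [ 0.5059 -0.0595  0.0238] [ 0.4766 -0.065   0.019 ] [ 0.5349 -0.0537  0.0274]
gold 125 [300. 161.] [0.6878 0.0244 0.0184] [0.6745 0.0166 0.0142] [0.7017 0.0319 0.0221]
gold 17 [292. 161.] [0.6885 0.0396 0.0185] [0.6808 0.0387 0.0162] [0.6966 0.0408 0.0208]
gold 126 [349. 213.] [ 0.5963 -0.0567  0.0263] [ 0.5834 -0.07    0.0154] [ 0.6088 -0.043   0.0292]
11.95 [ 0.44023673 -0.06685922  0.01725121] 0.04001096996227211 29.990914455429447 [-0.7125292  -0.07556294 -2.64577039]
```

View pics/t6c.png

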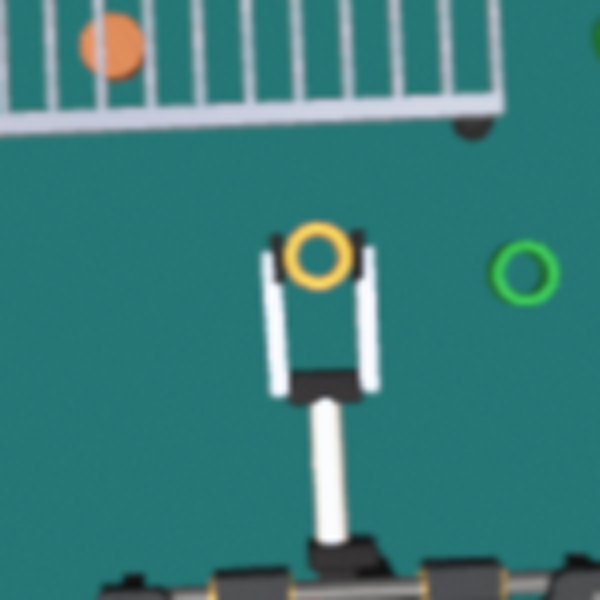

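The ring stands between the jaws at (0.596, -0.057), about 54 mm clear of the edge. I'll set the tool fully down, open in stages and go up.

step_arm:
  delta_pos:
    - [0,0,-0.03]
    - [0,0,0]
    - [0,0,0]
    - [0,0,0]
    - [0,0,0]
  turn: [0,0,0,0,0]
  grip: 0.46

```text
time: 12.45
ee_pos: [0.4403, -0.0668, 0.0166]
eef_rot: [-0.016, 1.0, 0.0, 0.0]
ft_force: [-0.0, -0.3, -2.0]
width: 0.0472
grip_force: 6.0
```

step_arm:
  delta_pos:
    - [0,0,0]
    - [0,0,0]
    - [0,0,0]
    - [0,0,0]
    - [0,0,0]
    - [0,0,0]
    - [0,0,0]
    - [0,0,0]
  turn: [0,0,0,0,0,0,0,0]
  grip: 0

```text
time: 13.25
ee_pos: [0.4402, -0.0668, 0.0166]
eef_rot: [-0.016, 1.0, 0.0, 0.0]
ft_force: [0.2, 0.4, -0.0]
width: 0.0869
grip_force: 0.0
```

step_arm:
  delta_pos:
    - [0,0,0.3]
    - [0,0,0.5]
    - [0,0,0.5]
    - [0,0,0.8]
    - [0,0,0.8]
    - [0,0,0.8]
    - [0,0,0.8]
    - [0,0,0.8]
    - [0,0,0.8]
    - [0,0,0]
    - [0,0,0]
    - [0,0,0]
  turn: [0,0,0,0,0,0,0,0,0,0,0,0]

```text
time: 14.45
ee_pos: [0.4398, -0.0668, 0.1688]
eef_rot: [-0.016, 1.0, 0.0, -0.0]
ft_force: [0.2, -0.8, 0.5]
width: 0.0868
grip_force: 0.0
```

```bash
python3 look.py t7 230 140 420 290; python3 - <<'E'
from h import *
snap('scene','s7')
E
```

```text
dark 21 [369. 213.] [ 0.5963 -0.0902  0.0244] [ 0.5879 -0.0936  0.0155] [ 0.6031 -0.0874  0.0279]
dark 6 [334. 212.] [ 0.5981 -0.0306  0.0267] [ 0.5956 -0.0314  0.0256] [ 0.6007 -0.0297  0.0281]
dark 94 [353. 245.] [ 0.5423 -0.063   0.0244] [ 0.5363 -0.0758  0.0216] [ 0.5479 -0.0503  0.0279]
dark 78 [359. 287.] [ 0.4733 -0.0706  0.0273] [ 0.4678 -0.0866  0.0129] [ 0.4774 -0.0556  0.0329]
white 74 [243. 167.] [0.6792 0.1231 0.0218] [0.6655 0.1182 0.0164] [0.693  0.1281 0.0257]
white 105 [251. 166.] [0.6799 0.1092 0.0221] [0.6669 0.1018 0.0163] [0.6945 0.1148 0.0251]
white 132 [368. 232.] [ 0.5643 -0.0877  0.0203] [ 0.5392 -0.0974  0.0091] [ 0.5962 -0.079   0.0269]
white 104 [338. 233.] [ 0.5637 -0.0377  0.0205] [ 0.5382 -0.0472  0.0177] [ 0.5942 -0.0262  0.0243]
white 225 [355. 267.] [ 0.5059 -0.0643  0.0234] [ 0.4767 -0.0698  0.017 ] [ 0.5348 -0.0586  0.0274]
gold 124 [300. 161.] [0.6877 0.0246 0.0185] [0.6743 0.0165 0.0126] [0.7015 0.0319 0.0216]
gold 17 [292. 161.] [0.6885 0.0396 0.0183] [0.6811 0.0387 0.0168] [0.6968 0.0408 0.0195]
gold 120 [350. 213.] [ 0.5962 -0.0575  0.0257] [ 0.5833 -0.0701  0.0129] [ 0.6088 -0.0447  0.0288]
14.5 [ 0.43967266 -0.06687311  0.16855073] 0.08705586445630886 0.0 [-0.09060396 -0.9268976   0.98348571]
```

View pics/s7.png

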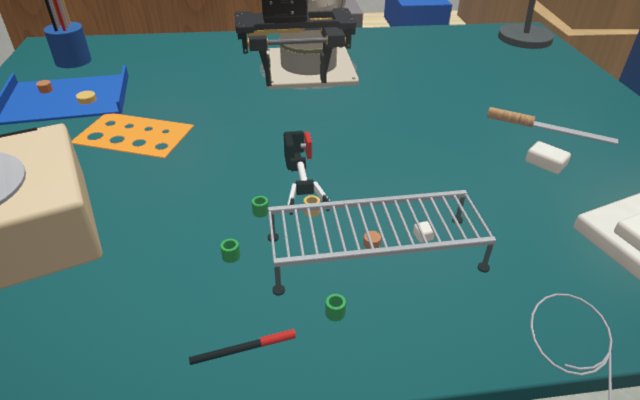

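The scene view shows the ring standing at (312,205) in front of the grate. The jaws are open around it, the reacher is flat and the gripper is clear. The slug and plaster haven't moved.

```bash
python3 -c "
from bench import *
print(close_job())"
```

```text
the job is handed in; nothing more can be done
None
```

The job is handed in, with no verdict returned: at the last look the ring stood upright about 54 mm in front of the grate, the reacher lay flat with its jaws open, and the copper slug and plaster lump had not moved.

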